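# Aim the nightlight and hold the key box open

## Task

Light up the key box for someone in a wheelchair: turn the nightlight's aim knob a little at a time until its pointer lines up with the raised mark, using only the knob and not touching the lamp head or its pointer. Then lift the key box's lid, which springs shut by itself, and finish while still holding it open at 60 degrees from shut, keeping still and not letting go or letting it slam. Leave the other things on the console where they are.

Things in the scene. Friction and masses are not known exactly. Their poses are not given: they have to be found in the camera images.
- key_box: Wooden key box fixed to the console, 130 mm deep (its x) by 200 mm wide (its y) and 90 mm high, standing to the robot's left; origin at the centre of its underside, z up, its front faces its own -x (towards the robot, turned by up to 0.3 rad). Its top is closed by the hinged lid; the hinge line runs along its y through (65, 0, 94.5) mm in this frame, at the far rim.
- lid (a joint): Opening angle of the key box's lid: 0 shut (lid level), growing as the front edge rises; 1.047 is 60 degrees; it can reach 1.7. The lid is a wooden panel 135 x 204 x 8 mm, 200 to 325 g. A light spring (0.03 N m when shut, 0.12 N m at 60 degrees) and its weight close it from any angle up to 1.4; lifting it takes 1 to 2 N at the bar.
- lid_bar (a point): Centre of the lid's steel grip bar: a round bar 18 mm thick and 40 mm long, lying along the box's y, carried on a 20 mm wide, 6 mm thick tongue 35 mm in front of the lid's front edge. It lies 170 mm from the hinge line, in the lid's mid-plane (94.5 mm above the console when shut), and is free on both end faces and below: it can be pinched by its end faces from above, and can turn between the fingers as the lid swings.
- nightlight: Nightlight fixed to the console to the robot's right: white base 130 (its x) by 250 (its y) by 25 mm; origin at the centre of its underside, z up, x points away from the robot (turned by up to 0.35 rad). On it: the aim knob at y = -85 mm, the swivelling lamp head with its pointer at y = +15 mm, the mark at y = +110 mm and a small toggle switch that is not needed (at x = 45, y = -30 mm, 48 mm high).
- aim_knob (a joint): Angle of the aim knob, positive counter-clockwise seen from above, range -2.6 to 2.0. It stays where it is left (friction 0.03 N m) and drives the pointer through a gear: the pointer turns 0.3 rad the same way for each 1 rad of the knob.
- knob_grip (a point): On the upright axis of the aim knob, 55 mm above the console, a good height to grip. The knob is a plain grey cylinder 36 mm across, from 31 to 71 mm above the console, with a white line on its top; 25 mm above the console is the base's top.
- pointer (a joint): Angle of the pointer (with the lamp head) about the head's upright axis: 0 when it points at the mark, along the nightlight's +y; positive counter-clockwise from above. It starts negative, 0.25 to 0.55 rad off the mark.
- pointer_tip (a point): Lower part of the black pointer's bent-down tip, 80 mm from the lamp head's axis, 39 mm above the console. The pointer is a bar 6 mm wide, on top of the round white head (54 mm across, top 68 mm above the console).
- mark_point (a point): Centre of the top of the mark, a black raised bar on the base's top, 7 mm wide, 22 mm long (along the nightlight's y), 31 mm above the console, 95 mm from the lamp head's axis. Thin grey ticks lie to both sides of it at every 0.12 rad.
- tray: Round aluminium tray, 200 mm across, 18 mm high, empty; a bystander. Origin at the centre of its underside, z up.
- pill_case: Travel pill case, round red plastic with twist lid, 56 mm across, 31 mm high; a bystander. Origin at the centre of its underside, z up.
- paperweight: Glass paperweight, squat dome 68 mm across, 48 mm high; a bystander. Origin at the centre of its underside, z up.
- shoehorn: Wooden shoehorn lying flat, 245 mm long, 38 mm wide, 10 mm thick; a bystander. Origin at its underside, 115 mm from the narrow end, z up.
- key_bowl: Hard silicone key bowl, 120 mm across, 45 mm high, empty; a bystander. Origin at the centre of its underside, z up.
- glasses_case: Black hard glasses case, 160 x 60 x 40 mm; a bystander. Origin at the centre of its underside, z up.
- card_holder: Flat grey card holder, 100 x 70 x 12 mm; a bystander. Origin at the centre of its underside, z up.

How it is judged:
By the outcome, as a careful person would: the job done as asked, in the order asked, and still so for the second after the job is handed in, while the arm keeps its last pose, push and grip.
It also fails if it takes over 51 s, if anything falls off the work surface, if the arm or the gripper's body presses on something with over 40 N, if the wrist force passes 120 N, or if a joint passes its speed limit or range.

## Robot

A 6-joint arm with a two-finger parallel gripper is mounted at the origin on the work surface. World frame = base frame: x ahead of the robot, y to its left, z up, the work surface at z = 0. Lengths are in mm, angles in rad, forces in N, time in s.
With the tool pointing down it reaches from about 350 to 875 mm from the base axis. Payload 4.2 kg.
Tool frame: the origin (TCP) lies midway between the tips of the shut fingers; the grasp point (between the pads) lies 19 mm behind it (arm.tcp_to_grasp is the distance from the TCP to the grasp point, in mm); z points along the fingers, y is the line along which they close (so a half turn about z gives the same grasp; the last joint's range is limited). The gripper opens to 85 mm and grips with 20 to 120 N. Pads are 22 mm wide; open, the fingers measure 114 mm over their backs; the gripper's body (76 mm by 85 mm) begins 54 mm behind the grasp point. The pads swing forward as they close: fully open they stand 13 mm farther back than shut.
Start: joints at [1.45, 0.385, 0.008, 0, -1.194, -0.259], TCP at [231.676, 580.453, 231.312] pointing down, gripper open.
Joint ranges: [-3.14, 3.14], [-1.21, 2.06], [-1.07, 1.41], [-3.16, 2.05], [-2.99, -0.16], [-3.1, 3.1]. Speed limits (rad/s): [2.79, 2.79, 3.14, 3.14, 3.14, 3.14].

## Interface

Orientations are given as a unit quaternion [x, y, z, w].
In Python, from bench import arm, imaging, job, models gives the robot as it stands.
- The arm moves only by the tool arm_command, never from a script. Its argument "rows" is a list of rows, each an object with "grip": the opening, from 0 (shut) to 1 (fully open); "linear": the shift along the tool's x, y, z in mm, a list of three; "rot": the turn, a rotation vector about the tool's x, y, z in rad, a list of three. In form: [{"grip": grip, "linear": [tx, ty, tz], "rot": [rx, ry, rz]}, ...]. A call has 1 to 10 rows; each row is the pose to reach, as a shift and turn from the pose commanded when the call began, along the tool's axes at that moment; what a row does not reach only later rows make up. A row lasts 1/8 s, in which the tool goes at most 62.5 mm and 10.7 degrees, less where a joint would pass 70% of its speed; a pose out of reach is approached as far as the arm can. A call with a gripper value outside its range is refused whole. The fingers move at their own pace and stop on an object; the grip force is fixed at half the most. Time passes only in rows, so rows that repeat a pose let the fingers close. It gives the time, the measured TCP pose, the force, the opening and the grip force at its end, in the units of the state.
- arm.read_state(): the state, without advancing time (a new reading comes with each control period).
- imaging.get_image(name): name is "scene" or "top" or "wrist"; returns a dict with "frame" (420x560x3 uint8, red, green, blue), "fx", "fy", "cx", "cy" (pixels), "extrinsics" (4x4, takes a point from world to camera coordinates); the wrist camera has in their place "T_tool_cam" (4x4, takes a point from camera to tool coordinates, whose origin is the TCP and whose axes are the flange's). Camera axes: x right, y down, z forward; pixel columns grow to the right and rows downward; lengths in mm; the calibration is good to about 2 mm. A picture is of the moment at which its call begins: read the wrist's pose just before it. There is no depth.
- job.job_done(): hands the job in; it is judged then, once.
Trained networks look in a picture, given as the dict that the camera call returned (one of the last four; its "shot" number tells which), for a name from the list of things; names that differ only in an ending like _2 or _b are one class to them, and where a whole thing is asked for, a point or a joint stands for the part that bears it (a point fixed in the world has none). Each returns a list of dicts, best first, with "score" (0 to 1); they miss things now and then, are a little off and sometimes report something else, mostly with a low value. They report only what shows in the picture. A call takes as long as a camera call.
- models.spot_in(picture, query): "rect" ([left, top, right, bottom] in pixels, round what is visible of it).
- models.tip_of(picture, query): "pixel" ([column, row] in pixels: a listed point, or the origin of a listed thing).
The state is a dict: "clock": time; "joints": joint angles; "joint_vel": joint speeds; "joint_efforts": joint torques, N m; "position": TCP position; "ee_rot": TCP orientation; "contact_force": force on the tool from outside, world axes, zero at the start; "wrist_torque": the same for the moment, N m; "gripper_width": finger opening in mm; "grasp_force": force on a finger pad.
Only numpy, scipy, OpenCV 4.12 (cv2) and the standard library are available. Lean on these libraries where they do the work, as an engineer would, in place of code of your own. Each camera call takes 0.05 s, during which the arm holds its last target. There are 200 camera calls.

## Working session

There is one attempt and no reset: what is moved stays moved. The work goes in short steps, Python scripts to look and compute and a tool call to move; the robot and the scene stay as the last step left them, time stands still between calls to the robot, and variables do not carry over. Pictures are saved under pics/ and viewed, at most 10 in all, crops included, and the job is handed in when it is done.

Besides the shell and the picture viewer there is one more tool, called as name(argument=value, ...) on one line, values as JSON. arm_command: Moves the arm, as the interface text tells. Its arguments: {"type":"object","properties":{"rows":{"type":"array"}},"required":["rows"]}

```bash
mkdir -p pics; ls; cat > h.py <<'E'
import numpy as np, cv2
from scipy.spatial.transform import Rotation as R
from bench import arm, imaging, job, models
def ray(im,px,st=None):
    d=np.array([(px[0]-im['cx'])/im['fx'],(px[1]-im['cy'])/im['fy'],1.])
    if 'extrinsics' in im:
        T=np.linalg.inv(np.array(im['extrinsics']))
    else:
        W=np.eye(4);W[:3,:3]=R.from_quat(st['ee_rot']).as_matrix();W[:3,3]=st['position'];T=W@np.array(im['T_tool_cam'])
    return T[:3,3],T[:3,:3]@d
def at_z(im,px,z,st=None):
    o,d=ray(im,px,st); return o+d*(z-o[2])/d[2]
def save(im,n,s=None):
    f=cv2.cvtColor(np.array(im['frame']),cv2.COLOR_RGB2BGR); cv2.imwrite('pics/'+n,f if s is None else s(f))
E
python3 - <<'E'
from h import *
s=arm.read_state();print({k:np.round(v,3).tolist() for k,v in s.items()})
top=imaging.get_image('top');sc=imaging.get_image('scene')
a=np.hstack([np.array(top['frame']),np.array(sc['frame'])])
cv2.imwrite('pics/a.png',cv2.cvtColor(np.array(top['frame']),cv2.COLOR_RGB2BGR))
cv2.imwrite('pics/b.png',cv2.cvtColor(np.array(sc['frame']),cv2.COLOR_RGB2BGR))
for im,n in((top,'top'),(sc,'scene')):
  for q,z in(('lid_bar',94.5),('knob_grip',55),('pointer_tip',39),('mark_point',31),('nightlight',0),('key_box',0)):
    for r in models.tip_of(im,q)[:2]: print(n,q,np.round(r['pixel'],1),round(r['score'],2),at_z(im,r['pixel'],z).round(1))
E
```

```text
pics
{'clock': 0.0, 'joints': [1.45, 0.386, 0.007, -0.001, -1.194, -0.259], 'joint_vel': [0.001, 0.001, 0.001, -0.002, 0.0, 0.001], 'joint_efforts': [-0.0, -39.229, 18.841, 4.186, -0.005, -0.0], 'position': [231.474, 579.917, 230.222], 'ee_rot': [0.982, -0.189, -0.0, 0.001], 'contact_force': [-0.335, -0.225, -0.074], 'wrist_torque': [0.023, -0.009, -0.034], 'grasp_force': 0.0, 'gripper_width': 85.208}
top lid_bar [205.5 228.9] 0.95 [487.3 213.1  94.5]
top knob_grip [406.8 228.5] 0.47 [ 491.7 -330.7   55. ]
top pointer_tip [354.3 197.8] 0.76 [ 576.6 -190.5   39. ]
top mark_point [339.2 204.5] 0.67 [ 558.4 -149.6   31. ]
top mark_point [354.7 295.6] 0.17 [ 306.5 -191.5   31. ]
top nightlight [371.5 220.8] 0.84 [ 514.4 -245.1    0. ]
top key_box [207.5 194.3] 0.84 [588.4 224.    0. ]
scene lid_bar [350.  203.7] 0.72 [489.7 209.6  94.5]
scene knob_grip [189.3 194.1] 0.67 [ 488.  -338.1   55. ]
scene pointer_tip [228.3 220. ] 0.68 [ 566.1 -188.2   39. ]
scene pointer_tip [350.1 246.9] 0.38 [620.  221.2  39. ]
scene mark_point [238.2 219.6] 0.86 [ 555.8 -157.1   31. ]
scene nightlight [213.8 210. ] 0.98 [ 508.1 -256.     0. ]
scene key_box [350.4 245. ] 0.67 [591.5 227.5   0. ]
```

View pics/a.png

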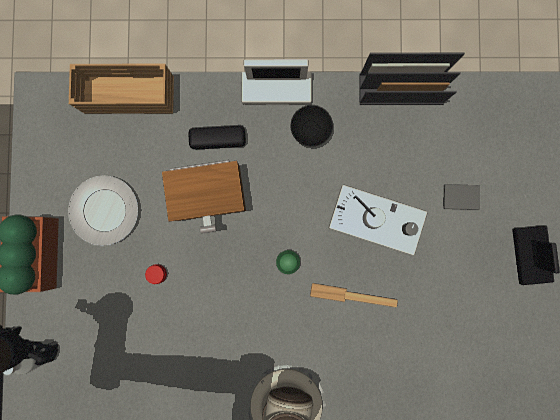

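View pics/b.png

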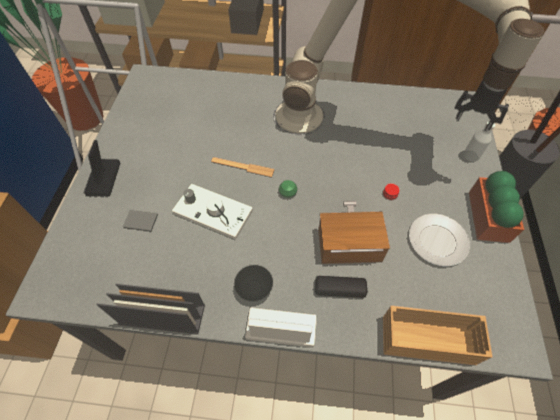

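The top view shows the nightlight with its knob at (410,229), head at (374,217), pointer tip at about (357,197) and mark at (341,207). The key box is at (205,192) with its bar at (207,225). Scene view agrees with the detector points. Next I move above the knob.

```bash
cat >> h.py <<'E'
def delta(target,psi=None,st=None):
    st=st or arm.read_state(); q=R.from_quat(st['ee_rot'])
    lin=q.inv().apply(np.array(target)-st['position'])
    if psi is None: return lin.round(1).tolist()
    qt=R.from_euler('z',psi)*R.from_euler('x',np.pi)
    return lin.round(1).tolist(),(q.inv()*qt).as_rotvec().round(3).tolist()
E
python3 - <<'E'
from h import *
print(delta([430,150,230],-1.3),delta([470,-320,220],-1.88))
E
```

```text
([343.8, 326.3, 1.3], [-0.0, -0.0, 0.92]) ([555.2, 748.0, 11.3], [-0.0, -0.0, 1.5])
```

arm_command(rows=[{"grip": 0.75,"linear": [344,326,1],"rot": [0,0,0.92]},{"grip": 0.75,"linear": [344,326,1],"rot": [0,0,0.92]},{"grip": 0.75,"linear": [344,326,1],"rot": [0,0,0.92]},{"grip": 0.75,"linear": [344,326,1],"rot": [0,0,0.92]},{"grip": 0.75,"linear": [344,326,1],"rot": [0,0,0.92]},{"grip": 0.75,"linear": [344,326,1],"rot": [0,0,0.92]},{"grip": 0.75,"linear": [344,326,1],"rot": [0,0,0.92]},{"grip": 0.75,"linear": [344,326,1],"rot": [0,0,0.92]}])

```text
clock: 1.7
position: [430.8, 147.8, 230.7]
ee_rot: [0.796, -0.606, 0.0, -0.0]
contact_force: [0.7, 0.7, 0.3]
gripper_width: 64.0
grasp_force: 0.0
```

```bash
python3 - <<'E'
from h import *
s=arm.read_state();print(s['clock'],s['position'],s['joints'])
print(delta([450,-310,220],-1.88))
E
```

```text
1.7 [430.83675482 147.78968192 230.71452233] [ 6.88994300e-01  9.23313985e-02 -3.87450515e-01  1.23292479e-04
 -1.09018887e+00 -4.19984213e-01]
([446.4, 103.2, 10.5], [-0.001, 0.0, 0.578])
```

arm_command(rows=[{"grip": 0.75,"linear": [446,103,10],"rot": [0,0,0.58]},{"grip": 0.75,"linear": [446,103,10],"rot": [0,0,0.58]},{"grip": 0.75,"linear": [446,103,10],"rot": [0,0,0.58]},{"grip": 0.75,"linear": [446,103,10],"rot": [0,0,0.58]},{"grip": 0.75,"linear": [446,103,10],"rot": [0,0,0.58]},{"grip": 0.75,"linear": [446,103,10],"rot": [0,0,0.58]},{"grip": 0.75,"linear": [446,103,10],"rot": [0,0,0.58]},{"grip": 0.75,"linear": [446,103,10],"rot": [0,0,0.58]},{"grip": 0.75,"linear": [446,103,10],"rot": [0,0,0.58]}])

```text
clock: 2.82
position: [450.1, -308.1, 219.8]
ee_rot: [-0.589, 0.808, 0.0, -0.0]
contact_force: [-0.4, 0.5, -0.2]
gripper_width: 64.2
grasp_force: 0.0
```

```bash
cat >> h.py <<'E'
def look(n=None):
    s=arm.read_state(); w=imaging.get_image('wrist')
    if n: save(w,n)
    for q,z in(('knob_grip',55),('pointer_tip',39),('mark_point',31),('nightlight',0)):
        for r in models.tip_of(w,q)[:2]: print(q,np.round(r['pixel'],1),round(r['score'],2),at_z(w,r['pixel'],z,s).round(1))
    print(s['clock'],s['position'].round(1),np.round(s['joints'],3)); return s,w
E
python3 - <<'E'
from h import *
look('c.png')
E
```

```text
knob_grip [235.  175.3] 0.94 [ 490.5 -335.9   55. ]
pointer_tip [210.  313.2] 0.83 [ 580.1 -186.    39. ]
mark_point [241.9 325. ] 0.7 [ 552.4 -153.3   31. ]
nightlight [240.8 230.2] 0.9 [ 518.6 -261.9    0. ]
2.825 [ 450.1 -308.1  219.8] [-0.303  0.259 -0.206 -0.    -1.107 -0.008]
```

View pics/c.png

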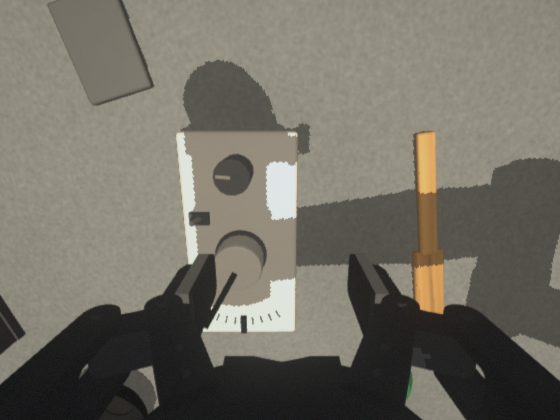

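The wrist view shows the knob at (232,175), the pointer tip at (208,325) and the mark at (243,324). The pointer is about −0.48 rad off, so the knob needs about +1.6 rad. Descending to grip it.

```bash
python3 - <<'E'
from h import *
print(delta([490.5,-336,120],-1.88),delta([490.5,-336,37],-1.88))
E
```

```text
([16.7, -47.0, 100.8], [-0.001, 0.0, 0.002]) ([16.7, -47.0, 183.8], [-0.001, 0.0, 0.002])
```

arm_command(rows=[{"grip": 0.75,"linear": [17,-47,50],"rot": [0,0,0]},{"grip": 0.75,"linear": [17,-47,100],"rot": [0,0,0]},{"grip": 0.75,"linear": [17,-47,140],"rot": [0,0,0]},{"grip": 0.75,"linear": [17,-47,165],"rot": [0,0,0]},{"grip": 0.75,"linear": [17,-47,183],"rot": [0,0,0]},{"grip": 0.75,"linear": [17,-47,183],"rot": [0,0,0]},{"grip": 0.2,"linear": [17,-47,183],"rot": [0,0,0]},{"grip": 0.2,"linear": [17,-47,183],"rot": [0,0,0]},{"grip": 0.2,"linear": [17,-47,183],"rot": [0,0,0]},{"grip": 0.2,"linear": [17,-47,183],"rot": [0,0,0]}])

```text
clock: 4.32
position: [490.9, -337.6, 38.9]
ee_rot: [-0.59, 0.807, -0.001, 0.001]
contact_force: [-0.4, 3.7, 5.7]
gripper_width: 34.9
grasp_force: 59.6
```

arm_command(rows=[{"grip": 0.2,"linear": [0,0,0],"rot": [0,0,-0.14]},{"grip": 0.2,"linear": [0,0,0],"rot": [0,0,-0.28]},{"grip": 0.2,"linear": [0,0,0],"rot": [0,0,-0.42]},{"grip": 0.2,"linear": [0,0,0],"rot": [0,0,-0.56]},{"grip": 0.2,"linear": [0,0,0],"rot": [0,0,-0.7]},{"grip": 0.2,"linear": [0,0,0],"rot": [0,0,-0.84]},{"grip": 0.2,"linear": [0,0,0],"rot": [0,0,-0.98]},{"grip": 0.2,"linear": [0,0,0],"rot": [0,0,-1.1]},{"grip": 0.2,"linear": [0,0,0],"rot": [0,0,-1.2]},{"grip": 0.2,"linear": [0,0,0],"rot": [0,0,-1.2]}])

```text
clock: 5.58
position: [491.3, -337.5, 38.9]
ee_rot: [0.943, -0.333, 0.002, -0.0]
contact_force: [-0.4, 3.8, 5.7]
gripper_width: 35.0
grasp_force: 59.9
```

```bash
python3 - <<'E'
from h import *
look('d.png')
print(arm.read_state()['contact_force'],arm.read_state()['wrist_torque'])
for n in('top','scene'):
  im=imaging.get_image(n)
  for q,z in(('pointer_tip',39),('mark_point',31)):
    for r in models.tip_of(im,q)[:1]: print(n,q,r['score'],at_z(im,r['pixel'],z).round(1))
E
```

```text
nightlight [156.8 279.2] 0.85 [ 519.7 -256.1    0. ]
5.575 [ 491.3 -337.5   38.9] [-0.331  0.534 -0.292 -0.    -0.741  1.223]
[0.29522989 3.71619007 5.84612049] [ 1.15742385 -0.15447914  0.0369571 ]
top mark_point 0.73 [ 578.7 -490.1   31. ]
scene pointer_tip 0.74 [ 557.  -161.9   39. ]
```

View pics/d.png

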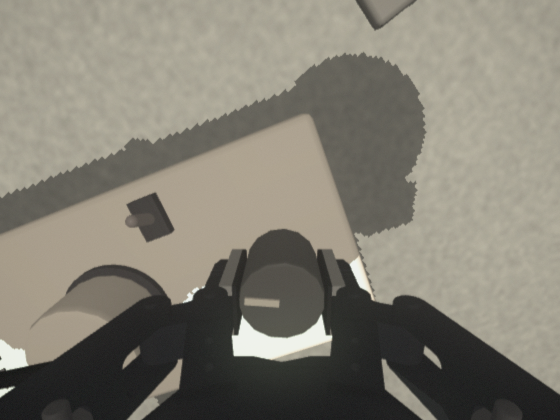

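The wrist view shows the knob gripped at (283,300), with the head at (100,300) and the pointer out of view. I'll turn a bit more, then release and lift to look.

arm_command(rows=[{"grip": 0.2,"linear": [0,0,0],"rot": [0,0,-0.12]},{"grip": 0.2,"linear": [0,0,0],"rot": [0,0,-0.24]},{"grip": 0.2,"linear": [0,0,0],"rot": [0,0,-0.34]},{"grip": 0.2,"linear": [0,0,0],"rot": [0,0,-0.34]},{"grip": 0.7,"linear": [0,0,0],"rot": [0,0,-0.34]},{"grip": 0.7,"linear": [0,0,0],"rot": [0,0,-0.34]},{"grip": 0.7,"linear": [0,0,0],"rot": [0,0,-0.34]},{"grip": 0.7,"linear": [0,0,-50],"rot": [0,0,-0.34]},{"grip": 0.7,"linear": [0,0,-110],"rot": [0,0,-0.34]},{"grip": 0.7,"linear": [0,0,-160],"rot": [0,0,-0.34]}])

```text
clock: 7.38
position: [490.1, -337.9, 199.6]
ee_rot: [0.986, -0.169, 0.001, 0.0]
contact_force: [1.2, 0.1, -0.0]
gripper_width: 59.6
grasp_force: 0.0
```

```bash
python3 - <<'E'
from h import *
print(delta([470,-250,240],-0.3))
E
```

```text
([-48.2, -76.2, -40.5], [0.0, -0.001, -0.04])
```

arm_command(rows=[{"grip": 0.7,"linear": [-50,-76,-40],"rot": [0,0,0]},{"grip": 0.7,"linear": [-85,-105,-40],"rot": [0,0,0]},{"grip": 0.7,"linear": [-85,-105,-40],"rot": [0,0,0]},{"grip": 0.7,"linear": [-85,-105,-40],"rot": [0,0,0]}])

```text
clock: 7.88
position: [444.8, -209.8, 237.9]
ee_rot: [0.986, -0.168, 0.001, 0.0]
contact_force: [0.5, -0.6, -0.2]
gripper_width: 59.8
grasp_force: 0.0
```

```bash
python3 - <<'E'
from h import *
s,w=look('e.png')
look()
E
```

```text
knob_grip [389.  101.9] 0.6 [ 490.  -337.6   55. ]
pointer_tip [206.9 101.6] 0.79 [ 551.4 -165.5   39. ]
mark_point [195.4 108.3] 0.88 [ 550.1 -149.7   31. ]
nightlight [296.4 102.1] 0.61 [ 521.1 -254.6    0. ]
7.875 [ 444.8 -209.8  237.9] [-0.11   0.151 -0.299  0.    -1.119  1.342]
knob_grip [386.7  97.9] 0.71 [ 494.  -337.4   55. ]
pointer_tip [195.  108.4] 0.73 [ 549.2 -153.2   39. ]
pointer_tip [208.6 101.8] 0.63 [ 550.4 -169.    39. ]
mark_point [195.5 107.7] 0.62 [ 550.5 -152.1   31. ]
nightlight [296.4 105.6] 0.74 [ 517.  -254.8    0. ]
8.125 [ 445.2 -211.1  236.5] [-0.112  0.155 -0.298  0.    -1.12   1.342]
```

View pics/e.png

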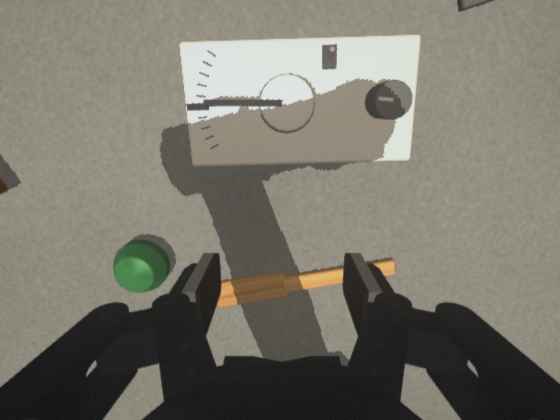

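The wrist view shows the pointer (203,102)–(282,103) nearly lined up with the mark at (197,107). Measuring the rest precisely.

```bash
cat >> h.py <<'E'
def fitdir(w,s,mask,box,z):
    x0,y0,x1,y1=box; ys,xs=np.nonzero(mask[y0:y1,x0:x1]); p=np.c_[xs+x0,ys+y0]
    P=np.array([at_z(w,q,z,s)[:2] for q in p]); c=P.mean(0); v=np.linalg.svd(P-c)[2][0]
    v=v*np.sign(v[1]); return c.round(1),np.arctan2(v[1],v[0]).round(4),len(p)
E
python3 - <<'E'
from h import *
s=arm.read_state(); w=imaging.get_image('wrist'); f=np.array(w['frame'])
g=f.max(2).astype(int)
print('bar',fitdir(w,s,g<70,(208,96,283,110),71)); print('mark',fitdir(w,s,g<70,(183,100,204,112),31))
from numpy import arctan2
# base far edge at z25
E=[]
for c in range(200,400,4):
    col=g[25:60,c]; i=np.argmax(np.diff(col)); E.append(at_z(w,(c,25+i+.5),25,s)[:2])
E=np.array(E); k=np.polyfit(E[:,1],E[:,0],1); r=E[:,0]-np.polyval(k,E[:,1]); m=abs(r)<2; k=np.polyfit(E[m,1],E[m,0],1); print('edge',arctan2(1,k[0]),m.sum(),r.std())
save(w,'f.png',lambda b:cv2.resize(b[30:140,170:310],None,fx=5,fy=5,interpolation=cv2.INTER_CUBIC))
E
```

```text
h.py:29: RuntimeWarning: Mean of empty slice.
  P=np.array([at_z(w,q,z,s)[:2] for q in p]); c=P.mean(0); v=np.linalg.svd(P-c)[2][0]
  ret = ret.dtype.type(ret / rcount)
Traceback (most recent call last):
  File "h.py", line 29, in fitdir
    P=np.array([at_z(w,q,z,s)[:2] for q in p]); c=P.mean(0); v=np.linalg.svd(P-c)[2][0]
                                                               ~~~~~~~~~~~~~^^^^^
numpy.linalg.LinAlgError: 1-dimensional array given. Array must be at least two-dimensional
```

```bash
python3 - <<'E'
from h import *
s=arm.read_state(); w=imaging.get_image('wrist'); f=np.array(w['frame'])
save(w,'f.png',lambda b:cv2.resize(b[25:175,170:310],None,fx=4,fy=4,interpolation=cv2.INTER_CUBIC)); save(w,'f_raw.png')
print(s['position'],s['clock'],s['joint_vel'].round(3) if hasattr(s['joint_vel'],'round') else s['joint_vel'])
g=f.max(2).astype(int); print(g[95:112,250],g[98:114,190])
E
```

```text
[ 444.91985639 -210.60176325  237.04645288] 8.425 [ 0.005 -0.008 -0.     0.     0.    -0.   ]
[226 208 158 150 135  94  86  87  88  88 102 133 158 158 152 151 151] [228 228 228 228 225 196 103  82  82  82  80  91 158 223 228 228]
```

View pics/f.png

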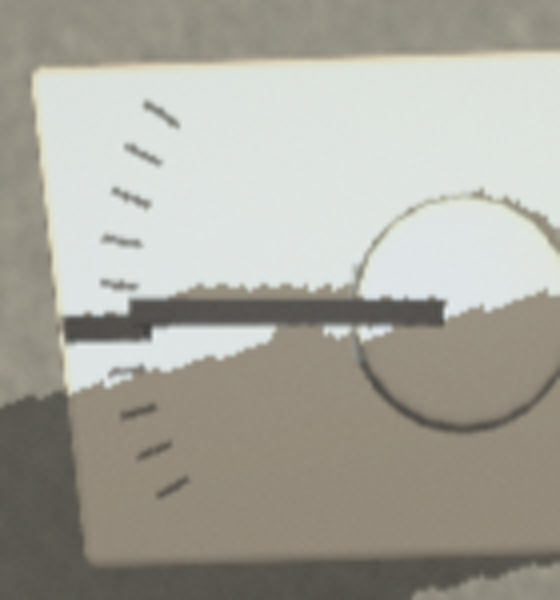

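The crop shows the pointer bar at (135–440,313) and the mark at (65–150,328). Part of that offset is height parallax, so I'll measure angles.

```bash
cat >> h.py <<'E'
def align(w,s,bar,mark,cols,rows):
    g=np.array(w['frame']).max(2).astype(int)
    cb,ab,n=fitdir(w,s,g<112,bar,71); cm,am,n2=fitdir(w,s,g<112,mark,31)
    E=[]
    for c in cols:
        d=np.diff(g[rows[0]:rows[1],c]); i=np.argmax(d); E.append(at_z(w,(c,rows[0]+i+.5),25,s)[:2])
    E=np.array(E)
    for _ in range(3):
        k=np.polyfit(E[:,1],E[:,0],1); r=abs(E[:,0]-np.polyval(k,E[:,1])); E=E[r<max(1,1.5*np.median(r))]
    ae=np.arctan2(1,k[0])
    # line through bar at mark: lateral offset
    print('bar',cb,ab,n,'mark',cm,am,n2,'edge',ae.round(4),len(E))
    u=np.array([np.cos(ab),np.sin(ab)]); dlt=cm-cb; L=dlt@u; lat=u[0]*dlt[1]-u[1]*dlt[0]
    print('along',L,'lateral',lat,'bar-edge',ab-ae)
E
python3 - <<'E'
from h import *
s=arm.read_state(); w=imaging.get_image('wrist'); print(s['position'])
align(w,s,(212,96,280,110),(184,100,203,114),range(190,410,3),(22,62))
E
```

```text
[ 444.93659974 -210.52613355  237.14592218]
bar [ 535.  -206.8] 1.2303 409 mark [ 552.  -150.5] 1.2351 99 edge 1.2611 51
along 58.74499684869261 lateral 2.777651030474683 bar-edge -0.030777060257226596
```

Pointer is about −0.03 rad off by both measures, so the knob needs about +0.1 more. Regripping.

```bash
python3 - <<'E'
from h import *
print(delta([490.8,-337,150],-0.34),delta([490.8,-337,37],-0.34))
E
```

```text
([85.5, 104.0, 87.2], [0.0, 0.0, -0.0]) ([85.5, 104.0, 200.2], [0.0, 0.0, -0.0])
```

arm_command(rows=[{"grip": 0.7,"linear": [43,52,10],"rot": [0,0,0]},{"grip": 0.7,"linear": [85,104,40],"rot": [0,0,0]},{"grip": 0.7,"linear": [85,104,87],"rot": [0,0,0]},{"grip": 0.7,"linear": [85,104,140],"rot": [0,0,0]},{"grip": 0.7,"linear": [85,104,180],"rot": [0,0,0]},{"grip": 0.7,"linear": [85,104,199],"rot": [0,0,0]},{"grip": 0.7,"linear": [85,104,199],"rot": [0,0,0]},{"grip": 0.2,"linear": [85,104,199],"rot": [0,0,0]},{"grip": 0.2,"linear": [85,104,199],"rot": [0,0,0]},{"grip": 0.2,"linear": [85,104,199],"rot": [0,0,0]}])

```text
clock: 9.78
position: [491.3, -337.3, 40.0]
ee_rot: [0.986, -0.169, 0.002, 0.001]
contact_force: [-0.9, -0.7, 4.3]
gripper_width: 35.0
grasp_force: 59.8
```

arm_command(rows=[{"grip": 0.2,"linear": [0,0,0],"rot": [0,0,0]},{"grip": 0.2,"linear": [0,0,0],"rot": [0,0,-0.05]},{"grip": 0.2,"linear": [0,0,0],"rot": [0,0,-0.1]},{"grip": 0.2,"linear": [0,0,0],"rot": [0,0,-0.1]},{"grip": 0.2,"linear": [0,0,0],"rot": [0,0,-0.1]},{"grip": 0.7,"linear": [0,0,0],"rot": [0,0,-0.1]},{"grip": 0.7,"linear": [0,0,0],"rot": [0,0,-0.1]},{"grip": 0.7,"linear": [0,0,0],"rot": [0,0,-0.1]},{"grip": 0.7,"linear": [0,0,-50],"rot": [0,0,-0.1]},{"grip": 0.7,"linear": [0,0,-110],"rot": [0,0,-0.1]}])

```text
clock: 11.02
position: [489.4, -336.3, 147.9]
ee_rot: [0.993, -0.12, -0.002, -0.001]
contact_force: [0.5, -0.2, -0.0]
gripper_width: 60.0
grasp_force: 0.0
```

arm_command(rows=[{"grip": 0.7,"linear": [-20,-30,-60],"rot": [0,0,0.1]},{"grip": 0.7,"linear": [-60,-80,-90],"rot": [0,0,0.1]},{"grip": 0.7,"linear": [-75,-112,-90],"rot": [0,0,0.1]},{"grip": 0.7,"linear": [-75,-112,-90],"rot": [0,0,0.1]},{"grip": 0.7,"linear": [-75,-112,-90],"rot": [0,0,0.1]},{"grip": 0.7,"linear": [-75,-112,-90],"rot": [0,0,0.1]}])

```text
clock: 11.78
position: [444.2, -210.8, 237.6]
ee_rot: [0.986, -0.17, -0.001, 0.0]
contact_force: [0.8, -0.9, 0.4]
gripper_width: 59.7
grasp_force: 0.0
```

```bash
python3 - <<'E'
from h import *
s=arm.read_state(); w=imaging.get_image('wrist'); print(s['position'],s['clock'])
save(w,'g.png',lambda b:cv2.resize(b[25:175,170:310],None,fx=4,fy=4,interpolation=cv2.INTER_CUBIC)); save(w,'g_raw.png')
align(w,s,(212,96,280,110),(184,100,203,114),range(190,410,3),(22,62))
for q in('pointer_tip','mark_point','knob_grip'): print(q,models.tip_of(w,q)[:2])
E
```

```text
[ 444.22859217 -210.7685641   237.62001827] 11.775
bar [ 533.7 -206.9] 1.2511 405 mark [ 551.9 -151.1] 1.2736 94 edge 1.2611 61
along 58.69252906130544 lateral 0.2589061370751047 bar-edge -0.009981672920281959
pointer_tip [{'pixel': [207.7, 104.1], 'score': 0.66}]
mark_point [{'pixel': [195.6, 107.5], 'score': 0.78}]
knob_grip [{'pixel': [387.3, 99.0], 'score': 0.76}]
```

View pics/g.png

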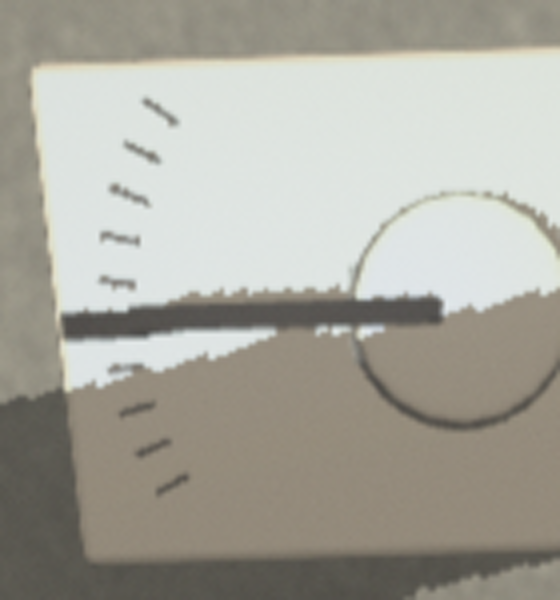

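The crop shows the pointer running straight into the mark, with an error of about 0.01 rad or less. Now to the key box.

```bash
python3 - <<'E'
from h import *
print(delta([430,200,250],0.147))
E
```

```text
([-150.7, -382.3, -12.2], [0.0, 0.001, -0.488])
```

arm_command(rows=[{"grip": 1,"linear": [-151,-382,-12],"rot": [0,0,-0.49]},{"grip": 1,"linear": [-151,-382,-12],"rot": [0,0,-0.49]},{"grip": 1,"linear": [-151,-382,-12],"rot": [0,0,-0.49]},{"grip": 1,"linear": [-151,-382,-12],"rot": [0,0,-0.49]},{"grip": 1,"linear": [-151,-382,-12],"rot": [0,0,-0.49]},{"grip": 1,"linear": [-151,-382,-12],"rot": [0,0,-0.49]},{"grip": 1,"linear": [-151,-382,-12],"rot": [0,0,-0.49]},{"grip": 1,"linear": [-151,-382,-12],"rot": [0,0,-0.49]},{"grip": 1,"linear": [-151,-382,-12],"rot": [0,0,-0.49]},{"grip": 1,"linear": [-151,-382,-12],"rot": [0,0,-0.49]}])

```text
clock: 13.22
position: [429.2, 199.3, 250.2]
ee_rot: [0.997, 0.074, -0.0, 0.0]
contact_force: [0.2, -0.2, 0.5]
gripper_width: 85.4
grasp_force: 0.0
```

```bash
python3 - <<'E'
from h import *
s=arm.read_state(); w=imaging.get_image('wrist'); print(s['position'],s['clock'],s['joints'].round(3) if hasattr(s['joints'],'round') else s['joints'])
save(w,'i.png')
for r in models.tip_of(w,'lid_bar')[:2]: print(r,at_z(w,r['pixel'],94.5,s))
for r in models.tip_of(w,'key_box')[:2]: print(r,at_z(w,r['pixel'],0,s))
E
```

```text
[429.18414206 199.25511473 250.24238965] 13.225 [ 0.779  0.109 -0.317  0.    -1.145  0.94 ]
{'pixel': [278.6, 127.8], 'score': 0.97} [489.2739834  210.56135229  94.5       ]
{'pixel': [279.7, 27.1], 'score': 0.94} [593.21391525 225.36636458   0.        ]
```

View pics/i.png

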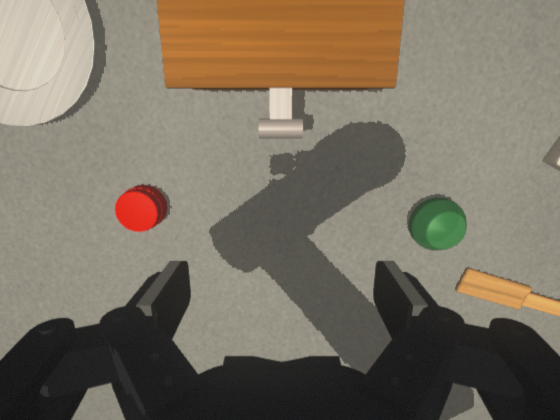

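The wrist view shows the bar level at (281,128) and the box front edge at row 88 parallel to it, so yaw ≈ 0.147 is right. Descending on the bar.

```bash
python3 - <<'E'
from h import *
print(delta([489.3,210.6,75],0.147))
E
```

```text
([61.0, -2.1, 175.4], [-0.0, -0.0, 0.002])
```

arm_command(rows=[{"grip": 1,"linear": [40,-2,30],"rot": [0,0,0]},{"grip": 1,"linear": [61,-2,70],"rot": [0,0,0]},{"grip": 1,"linear": [61,-2,110],"rot": [0,0,0]},{"grip": 1,"linear": [61,-2,145],"rot": [0,0,0]},{"grip": 1,"linear": [61,-2,175],"rot": [0,0,0]},{"grip": 1,"linear": [61,-2,175],"rot": [0,0,0]},{"grip": 0.3,"linear": [61,-2,175],"rot": [0,0,0]},{"grip": 0.3,"linear": [61,-2,175],"rot": [0,0,0]},{"grip": 0.3,"linear": [61,-2,175],"rot": [0,0,0]},{"grip": 0.3,"linear": [61,-2,175],"rot": [0,0,0]}])

```text
clock: 14.62
position: [490.1, 209.7, 76.7]
ee_rot: [0.997, 0.076, 0.001, 0.001]
contact_force: [4.6, -7.6, 0.4]
gripper_width: 38.6
grasp_force: 63.2
```

```bash
python3 - <<'E'
from h import *
s=arm.read_state();print(s['clock'],s['gripper_width'],s['grasp_force'],s['contact_force'],R.from_quat(s['ee_rot']).as_matrix().round(3))
for a in (6,12,18,24,30,36,42,48,54,60):
    t=np.radians(a); print(a,(170*(1-np.cos(t))).round(1),(-170*np.sin(t)).round(1))
E
```

```text
14.625 38.59286047251647 63.23017358779907 [ 4.56669505 -7.58017011  0.38328442] [[ 0.988  0.151  0.002]
 [ 0.151 -0.988 -0.002]
 [ 0.001  0.002 -1.   ]]
6 0.9 -17.8
12 3.7 -35.3
18 8.3 -52.5
24 14.7 -69.1
30 22.8 -85.0
36 32.5 -99.9
42 43.7 -113.8
48 56.2 -126.3
54 70.1 -137.5
60 85.0 -147.2
```

Gripped. Lifting along the arc, slowly.

arm_command(rows=[{"grip": 0.3,"linear": [0.2,0,-9],"rot": [0,0,0]},{"grip": 0.3,"linear": [0.9,0,-17.8],"rot": [0,0,0]},{"grip": 0.3,"linear": [2,0,-26.6],"rot": [0,0,0]},{"grip": 0.3,"linear": [3.7,0,-35.3],"rot": [0,0,0]},{"grip": 0.3,"linear": [5.8,0,-44],"rot": [0,0,0]},{"grip": 0.3,"linear": [8.3,0,-52.5],"rot": [0,0,0]},{"grip": 0.3,"linear": [11.3,0,-61],"rot": [0,0,0]},{"grip": 0.3,"linear": [14.7,0,-69.1],"rot": [0,0,0]},{"grip": 0.3,"linear": [18.5,0,-77.2],"rot": [0,0,0]},{"grip": 0.3,"linear": [22.8,0,-85],"rot": [0,0,0]}])

```text
clock: 15.88
position: [511.1, 212.8, 159.5]
ee_rot: [0.997, 0.074, -0.001, 0.002]
contact_force: [7.3, -5.1, -8.7]
gripper_width: 38.6
grasp_force: 61.1
```

arm_command(rows=[{"grip": 0.3,"linear": [4.6,0,-7.6],"rot": [0,0,0]},{"grip": 0.3,"linear": [9.7,0,-14.9],"rot": [0,0,0]},{"grip": 0.3,"linear": [15.1,0,-22],"rot": [0,0,0]},{"grip": 0.3,"linear": [20.9,0,-28.8],"rot": [0,0,0]},{"grip": 0.3,"linear": [27,0,-35.2],"rot": [0,0,0]},{"grip": 0.3,"linear": [33.4,0,-41.3],"rot": [0,0,0]},{"grip": 0.3,"linear": [40.2,0,-47.1],"rot": [0,0,0]},{"grip": 0.3,"linear": [47.3,0,-52.5],"rot": [0,0,0]},{"grip": 0.3,"linear": [54.6,0,-57.6],"rot": [0,0,0]},{"grip": 0.3,"linear": [62.2,0,-62.2],"rot": [0,0,0]}])

```text
clock: 17.12
position: [570.8, 221.6, 221.1]
ee_rot: [0.997, 0.075, -0.004, 0.002]
contact_force: [1.4, -5.2, -5.7]
gripper_width: 38.4
grasp_force: 60.8
```

arm_command(rows=[{"grip": 0.3,"linear": [0,0,0],"rot": [0,0,0]},{"grip": 0.3,"linear": [0,0,0],"rot": [0,0,0]},{"grip": 0.3,"linear": [0,0,0],"rot": [0,0,0]},{"grip": 0.3,"linear": [0,0,0],"rot": [0,0,0]}])

```text
clock: 17.62
position: [571.1, 221.7, 221.1]
ee_rot: [0.997, 0.075, -0.003, 0.002]
contact_force: [0.1, -5.8, -4.6]
gripper_width: 38.8
grasp_force: 61.0
```

```bash
python3 - <<'E'
from h import *
s=arm.read_state();q=R.from_quat(s['ee_rot']);print(s['clock'],s['position'],s['grasp_force'],s['gripper_width'],s['contact_force'],max(abs(np.array(s['joint_vel']))))
g=s['position']+q.apply([0,0,-19]);g0=np.array([490.1,209.7,95.7])
u=np.array([np.cos(.147),np.sin(.147)]);dx=(g-g0)[:2]@u;dz=g[2]-g0[2];print(dx,dz,'ang',np.degrees(np.arctan2(dz,170-dx)),np.hypot(dz,170-dx))
sc=imaging.get_image('scene');w=imaging.get_image('wrist')
for r in models.tip_of(sc,'lid_bar')[:1]: print(r,'z=241.7:',at_z(sc,r['pixel'],241.7))
for n,im,st in(('scene',sc,None),('wrist',w,s)):
  print(n,models.tip_of(im,'lid_bar')[:1])
T=np.array(sc['extrinsics']);p=T[:3,:3]@g+T[:3,3];print('grasp px',sc['fx']*p[0]/p[2]+sc['cx'],sc['fy']*p[1]/p[2]+sc['cy'])
b=np.array(sc['frame'])[140:290,280:480,::-1];b2=np.array(w['frame'])[:300,80:480,::-1]
cv2.imwrite('pics/j.png',np.hstack([cv2.resize(b,(400,300)),b2]))
E
```

```text
17.625 [571.10955083 221.72218545 221.14116817] 61.03591203689575 38.811636830943286 [ 0.10869434 -5.81214019 -4.56297553] 0.0016644548982049606
82.02575885727089 144.4405928780135 ang 58.65571488306619 169.12289015857993
{'pixel': [358.8, 198.4], 'score': 0.72} z=241.7: [570.89712438 214.27385513 241.7       ]
scene [{'pixel': [358.8, 198.4], 'score': 0.72}]
wrist [{'pixel': [281.3, 291.7], 'score': 0.62}]
grasp px 361.3544522904149 199.06397451089742
```

View pics/j.png

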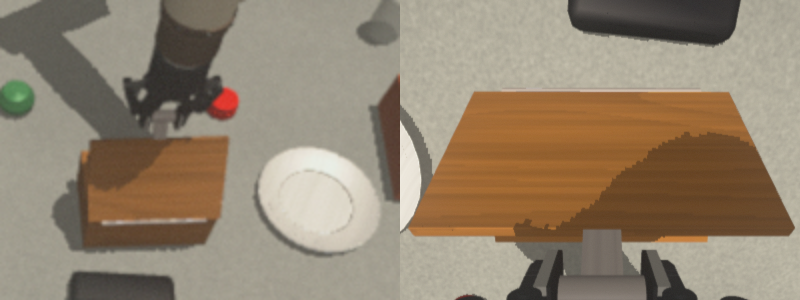

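The combined view shows the lid open with the bar still pinched (scene pixel (359,198), matching the grasp point). Motion gives about 58.7°, so I'll nudge up slightly.

arm_command(rows=[{"grip": 0.3,"linear": [1.7,0,-1.3],"rot": [0,0,0]},{"grip": 0.3,"linear": [3.3,0,-2.6],"rot": [0,0,0]},{"grip": 0.3,"linear": [3.3,0,-2.6],"rot": [0,0,0]},{"grip": 0.3,"linear": [3.3,0,-2.6],"rot": [0,0,0]},{"grip": 0.3,"linear": [3.3,0,-2.6],"rot": [0,0,0]},{"grip": 0.3,"linear": [3.3,0,-2.6],"rot": [0,0,0]}])

```text
clock: 18.62
position: [574.0, 222.1, 222.9]
ee_rot: [0.997, 0.074, -0.004, 0.002]
contact_force: [0.9, -5.1, -6.3]
gripper_width: 38.7
grasp_force: 61.2
```

```bash
python3 - <<'E'
from h import *
s=arm.read_state();q=R.from_quat(s['ee_rot']);print(s['clock'],s['position'],s['grasp_force'],s['contact_force'],max(abs(np.array(s['joint_vel']))))
g=s['position']+q.apply([0,0,-19]);g0=np.array([490.1,209.7,95.7])
u=np.array([np.cos(.147),np.sin(.147)]);dx=(g-g0)[:2]@u;dz=g[2]-g0[2];a=np.degrees(np.arctan2(dz,170-dx));print(dx,dz,'ang',a,np.hypot(dz,170-dx))
if abs(a-60)<0.6: print(job.job_done())
E
```

```text
18.625 [573.99696199 222.13498391 222.941193  ] 61.242576241493225 [ 0.91935522 -5.09880905 -6.2897445 ] 0.0015586168839622652
84.97129822887266 146.24039855279239 ang 59.82495318913036 169.16304056667602
the job is handed in; nothing more can be done
None
```

The job is handed in: the pointer is within about 0.01 rad of the mark, turned only by the knob, and the arm is holding the lid still at about 59.8°, after 18.6 s of the 51 s allowed.

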